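# Load the locked wire stand and hold its shackle open

### The arm

A 7-joint arm with a two-finger parallel gripper is mounted at the origin on a cart in front of the work surface, level with it; the furniture and walls round the work are solid. World frame = base frame: x ahead of the robot, y to its left, z up, the work surface at z = 0. Lengths are in m, angles in rad, forces in N, time in s.
With the tool pointing down it reaches from about 0.4 to 0.85 m from the base axis. Payload 10.4 kg.
Tool frame: the origin (TCP) lies midway between the tips of the shut fingers; the grasp point (between the pads) lies 19 mm behind it; z points along the fingers, y is the line along which they close (so a half turn about z gives the same grasp; the last joint's range is limited). The gripper opens to 87 mm and grips with 3 to 60 N. Pads are 19 mm wide; open, the fingers measure 117 mm over their backs; the gripper's body (75 mm by 190 mm) begins 51 mm behind the grasp point.
Start: joints at [-0.023, 0.332, -0.065, 1.46, 0.022, 1.35, -0.088], TCP at [0.625, 0, 0.223] pointing down, gripper open.
Joint ranges: [-2.6, 2.6], [-0.5, 2.12], [-1.47, 1.34], [0.16, 2.42], [-1.27, 4.41], [0.06, 2.06], [-2.6, 2.6]. Speed limits (rad/s): [2.22, 2.22, 2.79, 2.79, 3.14, 3.14, 3.14].

### API

Orientations are given as a unit quaternion [x, y, z, w].
In Python, from bench import sensors, eyes, order gives the robot as it stands.
- The arm moves only by the tool arm_command, never from a script. Its argument "steps" is a list of rows, each an object with "rot": the turn, a rotation vector about the world's x, y, z in degrees, a list of three; "slide": the shift along the world's x, y, z in m, a list of three; "grip": the opening, from 0 (shut) to 1 (fully open). A call has exactly 8 rows; each row shifts and turns the commanded pose from where the row before left it; what a row does not reach is not made up. A row lasts 1/8 s, in which the tool goes at most 62.5 mm and 10.7 degrees, less where a joint would pass 70% of its speed; a pose out of reach is approached as far as the arm can. A call with a gripper value outside its range is refused whole. The fingers move at their own pace and stop on an object; "newtons" is the grip in N (left out, the last holds). Time passes only in rows, so rows that do not move let the fingers close, or fill a call up. It gives the time, the measured TCP pose, the force, the opening and the grip force at its end, in the units of the state.
- sensors.read_state(): the state, without advancing time (a new reading comes with each control period).
- eyes.camera(name): name is "scene" or "top" or "wrist"; returns a dict with "pixels" (400x640x3 uint8, red, green, blue), "intrinsics" (3x3 intrinsics, pixels), "k1" (the pictures are not rectified: a ray, as slopes to the right and down, at radius r is drawn at 1 + k1 r^2 times it, then the intrinsics apply), "pose" (4x4, takes a point from camera to world coordinates). Camera axes: x right, y down, z forward; pixel columns grow to the right and rows downward; lengths in m; the calibration is good to about 2 mm. A picture is of the moment at which its call begins. There is no depth.
- order.close_job(): hands the job in; it is judged then, once.
Trained networks look in a picture, given as the dict that the camera call returned (one of the last four; its "shot" number tells which), for a name from the list of things; names that differ only in an ending like _2 or _b are one class to them, and where a whole thing is asked for, a point or a joint stands for the part that bears it (a point fixed in the world has none). Each returns a list of dicts, best first, with "conf" (0 to 1); they miss things now and then, are a little off and sometimes report something else, mostly with a low value. They report only what shows in the picture. A call takes as long as a camera call. They do not tell look-alikes from the thing itself.
- eyes.look_for(name, picture): "bbox" ([left, top, right, bottom] in pixels, round what is visible of it).
The state is a dict: "time": time; "joint_positions": joint angles; "joint_vel": joint speeds; "joint_torque": joint torques, N m; "ee_pos": TCP position; "eef_rot": TCP orientation; "ft_force": force on the tool from outside, world axes, zero at the start; "torque": the same for the moment, N m; "width": finger opening in m; "grip_force": force on a finger pad.
Only numpy, scipy, OpenCV 4.12 (cv2) and the standard library are available. Lean on these libraries where they do the work, as an engineer would, in place of code of your own. Each camera call takes 0.05 s, during which the arm holds its last target. There are 200 camera calls.

### The job

Get the lockable wire stand ready for threading: first put the empty bobbin onto the stand's upright spindle so that it sits fully down on its seat, and let go of it. Then turn the combination dial, click by click, until its pointer clicks into the notch that faces the small upright stud (the lock frees the shackle only there), and pull the shackle straight up as far as it goes. Finish while holding the shackle up, gripped by its bar, so that I can thread the wire; do not let go, and leave the jar, tools and jewellery where they are.

Things in the scene. Friction and masses are not known exactly. Their poses are not given: they have to be found in the camera images.
- wire_stand: Wire stand, screwed down: dark steel plate 80 x 310 x 8 mm with an upright spindle near one end and a grey lock housing 64 x 175 mm, top 48 mm above the bench, carrying dial and shackle. Origin on the bench under the plate; -x is its front (to the robot), y along it: spindle at y = -115 mm, dial axis +10, shackle +105 (all x = 0), housing -30 to +145.
- spindle_seat (a point): Centre of the bobbin's seat, on the spindle's axis, 12 mm above the bench. The seat is a disc 34 mm across; the spindle is 10 mm in diameter and rises 58 mm above the seat, with a tapered tip.
- bobbin: Empty aluminium bobbin, loose, standing on end: two flanges 54 mm in diameter and 7 mm thick, 44 mm high in all, waist 30 mm in diameter, through bore 15 mm, about 80 g, the same at both ends. Origin: centre of its underside; z along the bore. Once seated, the spindle's tip stands 14 mm out of its top.
- dial (a joint): Dial angle about its upright axis, rad, growing anticlockwise seen from above. 0: pointer at the stud, lock free. It clicks and rests every 0.52 rad (30 deg); a sprung pin pulls it to the nearest notch; passing a click takes about 0.07 N m. It starts 2 to 4 notches anticlockwise of the stud: turn it clockwise. It can be turned past 0 and back; stops at -1.2 and 3.2.
- dial_bar (a point): Grip of the dial, on its axis, 63 mm above the bench: middle of an upright bar 12 mm wide, 44 mm long, 18 mm high (54 to 72 mm above the bench) on a disc 48 mm across. One end of the bar is round; the other narrows to a 4 mm wide fin, the pointer, from 13 to 24 mm off the axis. At dial = 0 the bar lies along the stand's x, pointer to -x; the point turns with the dial.
- open_stud (a point): Top of the open stud, a steel dowel 6 mm in diameter that stands 6 mm out of the housing's top in front of the dial, 28.5 mm from the dial's axis. The other notches have only flat pips.
- shackle (a joint): How far the shackle is pulled up, m: 0 shut, 0.030 fully up (stop). Blocked within about 1 mm unless the dial rests at 0 (within about 0.2 rad). Weight and a return spring pull it down with 3 to 5 N, so it drops back when let go.
- shackle_bar (a point): Middle of the shackle's level cross bar, 86 mm above the bench when shut; rises with it. The shackle is an upside-down U of 10 mm round steel; cross bar along the stand's y, legs 44 mm apart. A tongue 6 mm thick, 12 mm wide, 30 mm long hangs from the bar into a wire guide 23 mm wide along the stand's x, top 60 mm above the bench. Grip the bar across, along the stand's x.
- flux_jar: Bystander: glass jar with brown cap, 48 mm across, 65 mm high. Origin: centre of its underside. It and the bobbin may change places.
- silver_cuff: Bystander: open silver bracelet, 54 x 59 x 22 mm. Origin: centre of its underside.
- loupe_glass: Bystander: round magnifier with black handle, 42 x 87 x 9 mm. Origin: centre of its underside.
- brass_brush: Bystander: scratch brush with a wooden back, 14 x 175 x 22 mm. Origin: centre of its underside.
- tweezers: Bystander: steel tweezers, 13 x 122 x 9 mm. Origin: centre of its underside.
There are look-alikes about, which are no part of the job. Of the things like the bobbin, leave any that is purple; of the rest the smaller one is meant.

How it is judged:
By the outcome, as a careful person would: the job done as asked, in the order asked, and still so for the second after the job is handed in, while the arm keeps its last pose, push and grip.
It also fails if it takes over 72 s, if anything falls off the work surface, if the arm or the gripper's body presses on something with over 40 N, if the wrist force passes 120 N, or if a joint passes its speed limit or range.

## Working session

There is one attempt and no reset: what is moved stays moved. The work goes in short steps, Python scripts to look and compute and a tool call to move; the robot and the scene stay as the last step left them, time stands still between calls to the robot, and variables do not carry over. Pictures are saved under pics/ and viewed, at most 10 in all, crops included, and the job is handed in when it is done.

Besides the shell and the picture viewer there is one more tool, called after "Emit:" as name([rows], argument=value, ...), one row to a line, values as JSON. arm_command: Moves the arm, as the interface text tells. Its arguments: {"type":"object","properties":{"steps":{"type":"array","items":{"type":"object","properties":{"rot":{"type":"array","items":{"type":"number"}},"slide":{"type":"array","items":{"type":"number"}},"grip":{"type":"number"}}}},"newtons":{"type":"number"}},"required":["steps"]}

```bash
mkdir -p pics; cat > h.py <<'E'
import numpy as np, cv2
from bench import sensors, eyes, order
def ray(c,u,v):
    K=np.array(c["intrinsics"]);a=np.array([(u-K[0,2])/K[0,0],(v-K[1,2])/K[1,1]])
    b=a.copy()
    for _ in range(30): b=a/(1+c["k1"]*(b@b))
    T=np.array(c["pose"]); return T[:3,3],T[:3,:3]@np.array([b[0],b[1],1])
def at(c,u,v,z):
    o,d=ray(c,u,v); return o+d*(z-o[2])/d[2]
def proj(c,p):
    T=np.array(c["pose"]);q=T[:3,:3].T@(np.array(p)-T[:3,3]);s=q[:2]/q[2]
    s=s*(1+c["k1"]*(s@s));K=np.array(c["intrinsics"]);return K[0,0]*s[0]+K[0,2],K[1,1]*s[1]+K[1,2]
def save(c,n,crop=None,scale=1):
    im=c["pixels"][:,:,::-1]
    if crop: l,t,r,b=crop; im=im[t:b,l:r]
    cv2.imwrite("pics/"+n,cv2.resize(im,None,fx=scale,fy=scale,interpolation=cv2.INTER_CUBIC))
E
python3 - <<'E'
from h import *
np.set_printoptions(precision=3,suppress=True)
for n in ["top","scene"]:
    c=eyes.camera(n); save(c,n+"0.png",scale=1.25); print(n,np.array(c["pose"])[:3].tolist())
    for k in ["wire_stand","spindle_seat","bobbin","dial_bar","open_stud","shackle_bar","flux_jar","silver_cuff","loupe_glass","brass_brush","tweezers"]:
        try: print(k,[(np.round(d["bbox"]).astype(int).tolist(),round(d["conf"],2), at(c,(d["bbox"][0]+d["bbox"][2])/2,(d["bbox"][1]+d["bbox"][3])/2,.04).round(3)[:2].tolist()) for d in eyes.look_for(k,c)[:4]])
        except Exception as e: print(k,e)
E
```

```text
top [[0.020207421205946124, -0.9936658283427795, 0.11054357381622854, 0.4739637652323872], [-0.9997439045360799, -0.02120910657252935, -0.007892980511153483, -0.17083168869954882], [0.010187515455685414, -0.11035576732664945, -0.993839936381401, 1.179522215562856]]
wire_stand [([262, 191, 302, 220], 0.6, [0.583, -0.061])]
spindle_seat [([260, 194, 300, 220], 0.92, [0.579, -0.054])]
bobbin [([287, 151, 304, 167], 0.55, [0.724, -0.098])]
dial_bar []
open_stud [([261, 192, 303, 223], 0.79, [0.576, -0.06])]
shackle_bar []
flux_jar [([391, 217, 409, 226], 0.64, [0.543, -0.412])]
silver_cuff []
loupe_glass []
brass_brush [([421, 220, 467, 260], 0.84, [0.489, -0.543])]
tweezers []
scene [[-0.8065593934541844, -0.27348079550723475, 0.5240898771389774, -0.0658792675876413], [-0.5910215254901129, 0.35434827226432514, -0.724659132524132, 0.7076837260816864], [0.012470013558863178, -0.8942290290703033, -0.4474359645019876, 0.6227274167752193]]
wire_stand [([190, 226, 312, 300], 0.63, [0.567, 0.077])]
spindle_seat [([182, 222, 314, 302], 0.75, [0.574, 0.08])]
bobbin [([301, 201, 324, 222], 0.94, [0.607, -0.202]), ([293, 279, 322, 307], 0.58, [0.402, 0.09]), ([243, 208, 261, 232], 0.56, [0.701, -0.068])]
dial_bar [([241, 238, 258, 255], 0.54, [0.619, 0.029])]
open_stud [([185, 222, 312, 301], 0.8, [0.575, 0.077])]
shackle_bar [([199, 245, 222, 270], 0.57, [0.654, 0.118])]
flux_jar [([362, 182, 383, 204], 0.82, [0.541, -0.402])]
silver_cuff [([294, 279, 322, 305], 0.52, [0.404, 0.085])]
loupe_glass [([192, 238, 215, 256], 0.55, [0.701, 0.097])]
brass_brush [([404, 178, 419, 207], 0.54, [0.451, -0.474])]
tweezers []
```

View pics/top0.png

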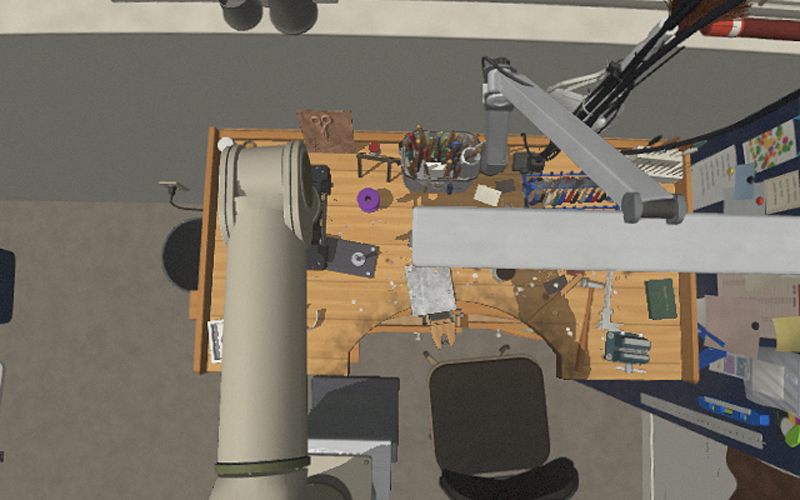

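View pics/scene0.png

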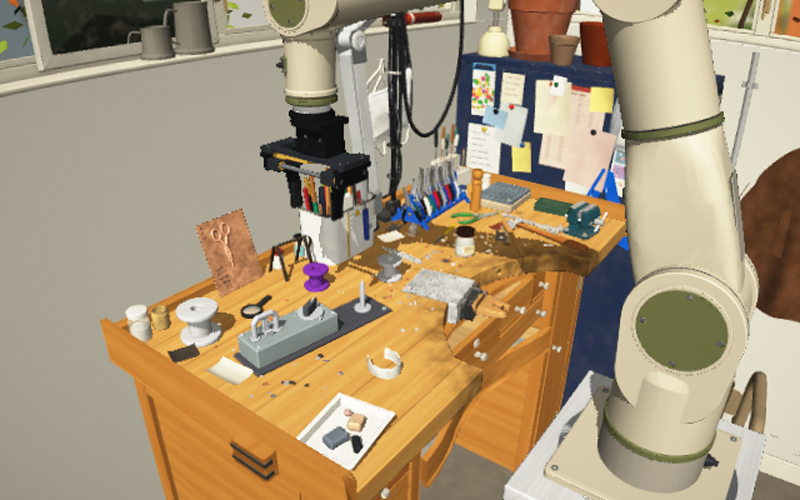

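The top view is mostly blocked by the arm: only the spindle end at (358,258) and a purple spool at (368,200) show. The scene view shows the stand with its shackle (265,320), dial (310,308) and spindle (362,295). It also shows a small grey bobbin (389,265), a purple one (316,275), a large one (197,320) and the jar (464,240). Next I check the wrist view.

```bash
python3 - <<'E'
from h import *
np.set_printoptions(precision=3,suppress=True)
c=eyes.camera("wrist"); save(c,"w0.png",scale=1.25); print(np.array(c["pose"])); print(c["k1"],c["intrinsics"])
for k in ["wire_stand","bobbin","dial_bar","shackle_bar"]:
    print(k,[(np.round(d["bbox"]).astype(int).tolist(),round(d["conf"],2)) for d in eyes.look_for(k,c)[:4]])
s=eyes.camera("scene")
for n,(u,v),z in [("spindletip",(290,225),.07),("spbase",(290,249),.012),("bobbintop",(312,203),.044),("shackle",(211,253),.086)]: print(n,at(s,u,v,z))
E
```

```text
[[ 1.     0.     0.001  0.625]
 [ 0.    -0.956 -0.294  0.081]
 [ 0.001  0.294 -0.956  0.384]
 [ 0.     0.     0.     1.   ]]
-0.02232998310794575 [[358.448   0.    316.98 ]
 [  0.    358.448 202.507]
 [  0.      0.      1.   ]]
wire_stand [([241, 0, 354, 270], 0.78), ([298, 0, 315, 46], 0.69), ([96, 98, 166, 155], 0.46)]
bobbin [([422, 1, 519, 28], 0.96), ([374, 226, 432, 286], 0.82), ([296, 327, 342, 358], 0.71)]
dial_bar [([266, 96, 316, 153], 0.88)]
shackle_bar [([295, 1, 312, 46], 0.83)]
spindletip [ 0.573 -0.066  0.07 ]
spbase [ 0.565 -0.054  0.012]
bobbintop [ 0.634 -0.235  0.044]
shackle [0.609 0.152 0.086]
```

View pics/w0.png

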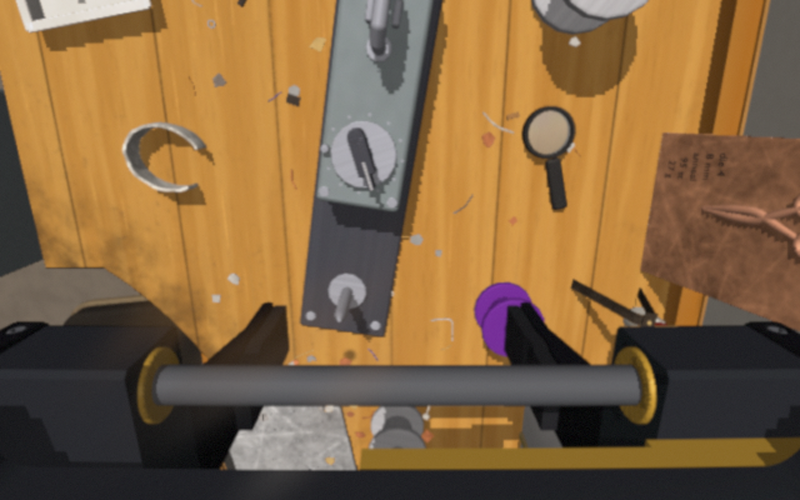

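The wrist view shows the seat at (347,291), the dial disc at (364,154) with its fin towards (372,190), and the stud at (324,149). The shackle is at the top edge (378,25), the purple spool is at (508,315), and the small bobbin is partly hidden at (400,428).

```bash
python3 - <<'E'
from h import *
np.set_printoptions(precision=4,suppress=True)
c=eyes.camera("wrist");f=1/1.25
for n,(u,v),z in [("seat",(347,291),.012),("dial",(364,154),.054),("stud",(324,149),.054),("fin",(372,190),.072),("round",(355,130),.072),("legfoot",(380,52),.048),("plateL",(302,325),.008),("plateR",(384,336),.008),("hR",(397,209),.048),("hL",(318,198),.048),("bobtop",(399,427),.044),("jar?",(0,0),0),("purple",(505,308),.044)]: print(n,at(c,u*f,v*f,z))
print(sensors.read_state()["eef_rot"],sensors.read_state()["time"])
s=eyes.camera("scene");b=eyes.look_for("bobbin",s)[0]["bbox"]; print(b,at(s,(b[0]+b[2])/2,(b[1]+b[3])/2,.022))
E
```

```text
seat [ 0.581  -0.0691  0.012 ]
dial [0.6016 0.0541 0.054 ]
stud [0.5728 0.0577 0.054 ]
fin [0.6079 0.0309 0.072 ]
round [0.5971 0.0715 0.072 ]
legfoot [0.6136 0.1231 0.048 ]
plateL [ 0.5378 -0.1045  0.008 ]
plateR [ 0.6136 -0.1158  0.008 ]
hR [0.6255 0.0125 0.048 ]
hL [0.5657 0.021  0.048 ]
bobtop [ 0.6275 -0.1886  0.044 ]
jar? [0.3152 0.1695 0.    ]
purple [ 0.7149 -0.0714  0.044 ]
[0.7071 0.7071 0.     0.    ] 1.55
[243.7, 211.1, 260.7, 234.0] [ 0.7153 -0.0832  0.022 ]
```

Emit:
arm_command([
  {"slide":[0,-0.05,0],"grip":1},
  {"slide":[0,-0.05,0],"grip":1},
  {"slide":[0,-0.05,0],"grip":1},
  {"slide":[0,-0.02,0],"grip":1},
  {"slide":[0,0,0],"grip":1},
  {"slide":[0,0,0],"grip":1},
  {"slide":[0,0,0],"grip":1},
  {"slide":[0,0,0],"grip":1},
])

```text
schema error: expected keys rot, slide, grip
```

```bash
python3 - <<'E'
from h import *
np.set_printoptions(precision=4,suppress=True)
c=eyes.camera("wrist"); save(c,"w1.png",scale=1.25); print(np.array(c["pose"])[:3,3],sensors.read_state()["time"])
import pickle; pickle.dump(c,open("w1.pkl","wb"))
for k in ["bobbin","flux_jar"]:
    print(k,[(np.round(d["bbox"]).astype(int).tolist(),round(d["conf"],2)) for d in eyes.look_for(k,c)[:4]])
E
```

```text
[0.6247 0.0806 0.3843] 1.7
bobbin [([421, 0, 516, 28], 0.89), ([377, 228, 432, 284], 0.86)]
flux_jar [([97, 98, 166, 154], 0.24)]
```

View pics/w1.png

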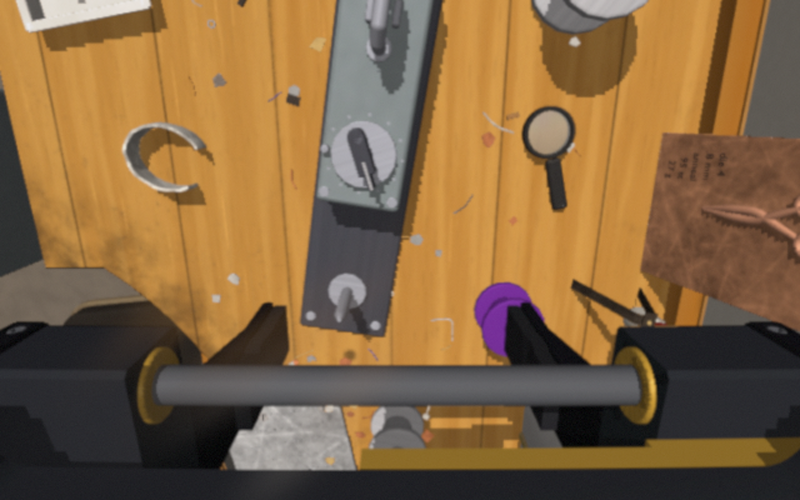

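The move was refused because rot is required, so this picture is the same as before.

Emit:
arm_command([
  {"rot":[0,0,0],"slide":[0,-0.05,0],"grip":1},
  {"rot":[0,0,0],"slide":[0,-0.05,0],"grip":1},
  {"rot":[0,0,0],"slide":[0,-0.05,0],"grip":1},
  {"rot":[0,0,0],"slide":[0,-0.02,0],"grip":1},
  {"rot":[0,0,0],"slide":[0,0,0],"grip":1},
  {"rot":[0,0,0],"slide":[0,0,0],"grip":1},
  {"rot":[0,0,0],"slide":[0,0,0],"grip":1},
  {"rot":[0,0,0],"slide":[0,0,0],"grip":1},
])

```text
time: 2.8
ee_pos: [0.6252, -0.1687, 0.2226]
eef_rot: [0.707, 0.708, 0.0, -0.0]
ft_force: [-0.8, -0.8, -0.1]
width: 0.0871
grip_force: 0.0
```

```bash
python3 - <<'E'
from h import *
c=eyes.camera("wrist"); save(c,"w2.png",scale=1.25); print(np.array(c["pose"])[:3,3],sensors.read_state()["time"])
import pickle; pickle.dump(c,open("w2.pkl","wb"))
for k in ["bobbin","flux_jar"]:
    print(k,[(np.round(d["bbox"]).astype(int).tolist(),round(d["conf"],2)) for d in eyes.look_for(k,c)[:4]])
E
```

```text
[ 0.62473149 -0.0882079   0.38444402] 2.85
bobbin [([289, 196, 346, 249], 0.97), ([385, 67, 452, 126], 0.8)]
flux_jar [([238, 340, 283, 375], 0.6)]
```

View pics/w2.png

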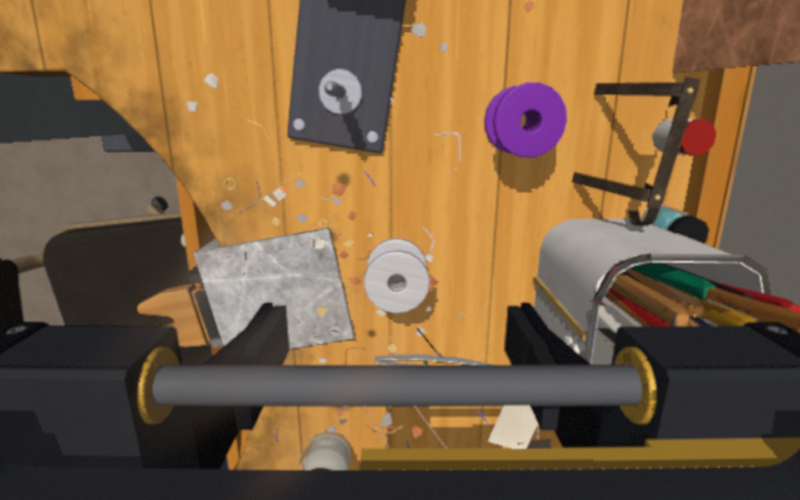

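The small bobbin's top face is centred at (397,282). The steel block's right edge runs from (328,230) to (353,340), the tweezers lie at (430,360), and the spindle is at (338,92). I work out the clearances next.

```bash
python3 - <<'E'
from h import *
import pickle; np.set_printoptions(precision=4,suppress=True)
c=pickle.load(open("w2.pkl","rb"));f=.8
for n,(u,v),z in [("top",(397,282),.044),("l",(364,282),.044),("r",(430,282),.044),("t",(397,250),.044),("b",(397,314),.044),("bore",(397,283),.044),("blkTR z0",(328,230),.0),("blkTR z.02",(328,230),.02),("blkBR",(353,340),.01),("tw1",(378,357),.009),("tw2",(480,363),.009),("seat",(340,92),.012),("tin",(540,280),.0),("jarcap",(327,450),.065)]: print(n,at(c,u*f,v*f,z)[:2])
# segment bright top flange
im=c["pixels"]; g=cv2.cvtColor(im,cv2.COLOR_RGB2HSV); m=((g[...,1]<40)&(g[...,2]>120)).astype(np.uint8); m[:, :285]=0;m[:,350:]=0;m[:185]=0;m[260:]=0
ys,xs=np.nonzero(m); print(xs.min(),xs.max(),ys.min(),ys.max(),m.sum())
E
```

```text
top [ 0.6259 -0.2171]
l [ 0.5991 -0.2172]
r [ 0.6526 -0.2171]
t [ 0.6258 -0.19  ]
b [ 0.626  -0.2455]
bore [ 0.6259 -0.218 ]
blkTR z0 [ 0.5649 -0.1848]
blkTR z.02 [ 0.568  -0.1798]
blkBR [ 0.5852 -0.2877]
tw1 [ 0.6082 -0.306 ]
tw2 [ 0.7051 -0.3124]
seat [ 0.5808 -0.0702]
tin [ 0.7571 -0.2317]
jarcap [ 0.5655 -0.3648]
292 344 191 251 2332
```

Emit:
arm_command([
  {"rot":[0,0,10],"slide":[0,-0.0125,0],"grip":1},
  {"rot":[0,0,10],"slide":[0,-0.0125,0],"grip":1},
  {"rot":[0,0,10],"slide":[0,-0.0125,0],"grip":1},
  {"rot":[0,0,10],"slide":[0,-0.0115,0],"grip":1},
  {"rot":[0,0,10],"slide":[0,0,-0.03],"grip":1},
  {"rot":[0,0,10],"slide":[0,0,-0.03],"grip":1},
  {"rot":[0,0,10],"slide":[0,0,-0.03],"grip":1},
  {"rot":[0,0,10],"slide":[0,0,-0.02],"grip":1},
])

```text
time: 3.95
ee_pos: [0.6245, -0.2187, 0.111]
eef_rot: [0.084, 0.996, 0.0, -0.001]
ft_force: [-0.5, 0.4, 0.2]
width: 0.0871
grip_force: 0.0
```

Emit:
arm_command([
  {"rot":[0,0,10],"slide":[0,0,0],"grip":1},
  {"rot":[0,0,0],"slide":[0,0,0],"grip":1},
  {"rot":[0,0,0],"slide":[0,0,-0.03],"grip":1},
  {"rot":[0,0,0],"slide":[0,0,-0.02],"grip":1},
  {"rot":[0,0,0],"slide":[0,0,-0.01],"grip":1},
  {"rot":[0,0,0],"slide":[0,0,0],"grip":1},
  {"rot":[0,0,0],"slide":[0,0,0],"grip":1},
  {"rot":[0,0,0],"slide":[0,0,0],"grip":1},
])

```text
time: 4.95
ee_pos: [0.6255, -0.2191, 0.0535]
eef_rot: [0.0, 1.0, -0.0, 0.001]
ft_force: [0.4, 0.0, -0.6]
width: 0.0869
grip_force: 0.0
```

Emit:
arm_command([
  {"rot":[0,0,0],"slide":[0,0.001,-0.02],"grip":1},
  {"rot":[0,0,0],"slide":[0,0,-0.02],"grip":1},
  {"rot":[0,0,0],"slide":[0,0,-0.007],"grip":1},
  {"rot":[0,0,0],"slide":[0,0,0],"grip":1},
  {"rot":[0,0,0],"slide":[0,0,0],"grip":0.5},
  {"rot":[0,0,0],"slide":[0,0,0],"grip":0.3},
  {"rot":[0,0,0],"slide":[0,0,0],"grip":0.3},
  {"rot":[0,0,0],"slide":[0,0,0],"grip":0.3},
], newtons=20)

```text
time: 5.95
ee_pos: [0.6251, -0.218, 0.0058]
eef_rot: [0.0, 1.0, -0.0, 0.0]
ft_force: [-0.1, -0.7, 0.5]
width: 0.0548
grip_force: 0.0
```

Emit:
arm_command([
  {"rot":[0,0,0],"slide":[0,0,0],"grip":0.3},
  {"rot":[0,0,0],"slide":[0,0,0],"grip":0.3},
  {"rot":[0,0,0],"slide":[0,0,0],"grip":0.3},
  {"rot":[0,0,0],"slide":[0,0,0.01],"grip":0.3},
  {"rot":[0,0,0],"slide":[0,0,0.03],"grip":0.3},
  {"rot":[0,0,0],"slide":[0,0,0.04],"grip":0.3},
  {"rot":[0,0,0],"slide":[0,0,0.02],"grip":0.3},
  {"rot":[0,0,0],"slide":[0,0,0],"grip":0.3},
])

```text
time: 6.95
ee_pos: [0.6258, -0.2182, 0.107]
eef_rot: [0.0, 1.0, -0.0, 0.001]
ft_force: [-0.5, 1.0, -0.3]
width: 0.0519
grip_force: 20.0
```

Emit:
arm_command([
  {"rot":[0,0,0],"slide":[-0.01,0.03,0],"grip":0.3},
  {"rot":[0,0,0],"slide":[-0.01,0.035,0],"grip":0.3},
  {"rot":[0,0,0],"slide":[-0.01,0.035,0],"grip":0.3},
  {"rot":[0,0,0],"slide":[-0.01,0.03,0],"grip":0.3},
  {"rot":[0,0,0],"slide":[-0.005,0.018,0],"grip":0.3},
  {"rot":[0,0,0],"slide":[0,0,0],"grip":0.3},
  {"rot":[0,0,0],"slide":[0,0,0],"grip":0.3},
  {"rot":[0,0,0],"slide":[0,0,0],"grip":0.3},
])

```text
time: 7.95
ee_pos: [0.5802, -0.0715, 0.1054]
eef_rot: [0.001, 1.0, -0.0, -0.0]
ft_force: [0.8, -0.2, -0.9]
width: 0.0528
grip_force: 20.0
```

```bash
python3 - <<'E'
from h import *
import pickle
s=eyes.camera("scene"); w=eyes.camera("wrist"); t=eyes.camera("top"); pickle.dump((s,w,t),open("p3.pkl","wb"))
a=cv2.resize(s["pixels"][190:290,230:350,::-1],(480,400),interpolation=cv2.INTER_CUBIC)
b=cv2.resize(w["pixels"][:,:,::-1],(320,200)); d=cv2.resize(t["pixels"][170:245,230:350,::-1],(320,200))
cv2.imwrite("pics/p3.png",np.hstack([a,np.vstack([b,d])]))
print(proj(s,(.581,-.0697,.07)),proj(t,(.581,-.0697,.07)),sensors.read_state()["ee_pos"])
E
```

```text
(np.float64(288.42654491147965), np.float64(223.46006042633692)) (np.float64(284.1268894915133), np.float64(205.22500313196258)) [ 0.58012466 -0.07069897  0.10548496]
```

View pics/p3.png

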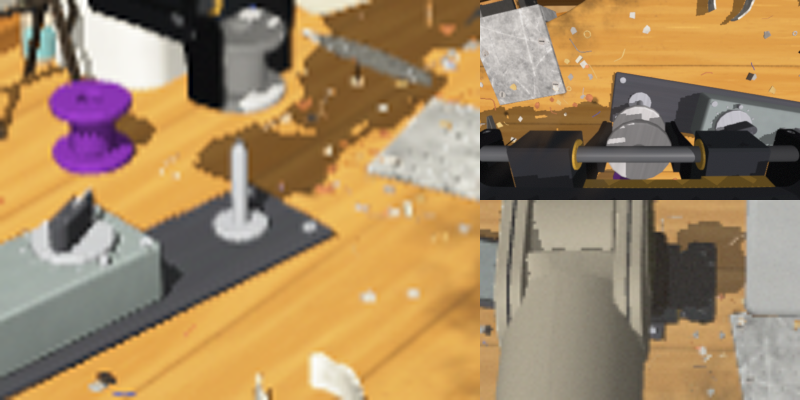

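The bobbin hangs upright in the gripper. In the scene crop the bobbin is at (240,60), above the spindle tip at (239,143). Now I measure both offsets in the same picture.

```bash
python3 - <<'E'
from h import *
import pickle; np.set_printoptions(precision=4,suppress=True)
s,w,t=pickle.load(open("p3.pkl","rb"))
p=np.array([.5801,-.0707,.1055])
print("tip pred",proj(s,(.581,-.0697,.07)),"seat",proj(s,(.581,-.0697,.012)),"bobbot",proj(s,p+[0,0,-.0058]),"bobtop",proj(s,p+[0,0,.038]))
print("1mm x",np.subtract(proj(s,p+[.001,0,0]),proj(s,p)),"1mm y",np.subtract(proj(s,p+[0,.001,0]),proj(s,p)))
im=s["pixels"].astype(int)
for r in [200,212,214,228,232,236,240,246]: print(r,im[r,276:304].sum(1).tolist())
a=cv2.resize(s["pixels"][190:255,265:315,::-1],(460,598),interpolation=cv2.INTER_CUBIC)
b=cv2.resize(w["pixels"][180:360,250:400,::-1],(332,398),interpolation=cv2.INTER_CUBIC)
b=np.vstack([b,np.zeros((200,332,3),np.uint8)]); cv2.imwrite("pics/p4.png",np.hstack([a,b]))
print("wrist bobtop pred",proj(w,p+[0,0,.038]),"seat pred",proj(w,(.581,-.0697,.012)))
E
```

```text
tip pred (np.float64(288.42654491147965), np.float64(223.46006042633692)) seat (np.float64(288.78783076933456), np.float64(244.2136013863481)) bobbot (np.float64(288.80278639813855), np.float64(212.40624184565598)) bobtop (np.float64(288.5388162475012), np.float64(195.69512503017896))
1mm x [-0.3276 -0.1177] 1mm y [-0.2682  0.1527]
200 [61, 51, 46, 43, 43, 45, 44, 38, 44, 116, 280, 337, 336, 334, 339, 338, 341, 347, 368, 384, 381, 386, 387, 345, 232, 74, 164, 413]
212 [476, 42, 43, 41, 43, 40, 42, 41, 46, 95, 254, 407, 427, 435, 433, 428, 414, 461, 366, 345, 402, 588, 670, 660, 598, 442, 489, 490]
214 [484, 171, 43, 44, 47, 40, 40, 43, 43, 90, 225, 338, 339, 341, 392, 578, 668, 670, 668, 679, 684, 671, 620, 525, 409, 484, 505, 514]
228 [490, 497, 492, 388, 271, 275, 272, 271, 265, 263, 259, 349, 610, 665, 620, 444, 249, 248, 246, 246, 246, 246, 247, 246, 242, 244, 240, 239]
232 [503, 496, 484, 405, 381, 246, 247, 249, 249, 252, 249, 342, 602, 655, 614, 448, 245, 243, 243, 241, 240, 239, 246, 256, 264, 266, 265, 262]
236 [484, 487, 487, 487, 486, 486, 484, 481, 482, 479, 479, 511, 593, 648, 606, 443, 237, 227, 215, 244, 263, 257, 257, 290, 381, 250, 248, 248]
240 [482, 479, 480, 478, 427, 387, 268, 253, 244, 247, 249, 305, 525, 647, 604, 432, 146, 125, 125, 139, 212, 247, 248, 252, 288, 446, 485, 520]
246 [252, 249, 246, 245, 245, 246, 274, 435, 607, 613, 614, 617, 610, 628, 616, 600, 626, 625, 620, 606, 505, 209, 247, 244, 246, 245, 244, 244]
wrist bobtop pred (np.float64(319.1199332403017), np.float64(306.40217609243933)) seat pred (np.float64(319.4529602668429), np.float64(207.1047807408056))
```

View pics/p4.png

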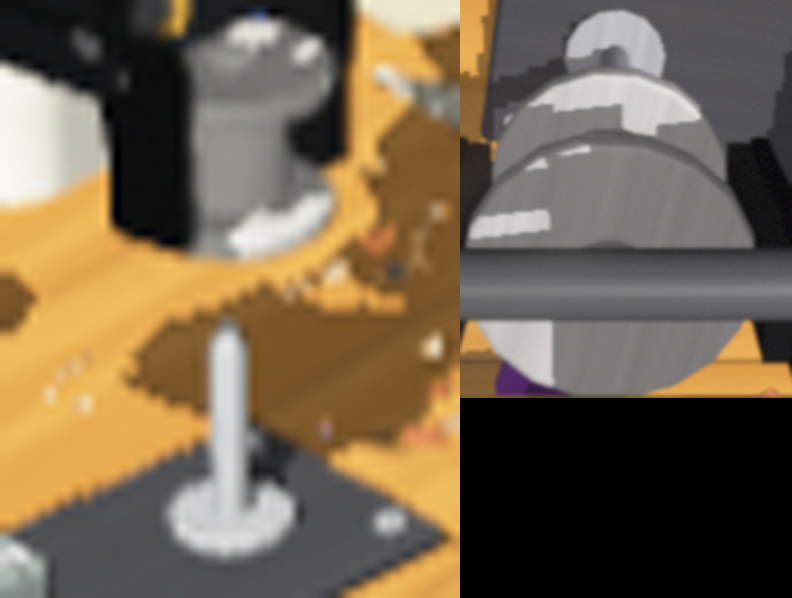

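The crop shows the bobbin's top face over columns 465–755 and rows 147–395, the lower flange over columns 492–728 with its rim at row 72, and the seat over columns 566–665 with its top at row 10. I fit these next.

```bash
python3 - <<'E'
from h import *
import pickle; from scipy.optimize import least_squares
np.set_printoptions(precision=4,suppress=True)
s,w,t=pickle.load(open("p3.pkl","rb"))
th=np.linspace(0,2*np.pi,181)
def ext(cam,c,ax,r):
    ax=ax/np.linalg.norm(ax); e1=np.cross([0,1,0],ax); e1/=np.linalg.norm(e1); e2=np.cross(ax,e1)
    q=np.array([proj(cam,c+r*(np.cos(a)*e1+np.sin(a)*e2)) for a in th]); return q[:,0].min(),q[:,0].max(),q[:,1].min(),q[:,1].max()
def res(v,full=False):
    ax=np.array([v[3],0,1]); b=v[:3]
    T=ext(w,b+.044*ax,ax,.027);B=ext(w,b+.007*ax,ax,.027);H=ext(w,b+.044*ax,ax,.0075)
    return np.array([T[0]-252.3,T[1]-383.3,T[2]-246.5,T[3]-358.6,H[2]-289,B[0]-264.5,B[1]-371.1,B[2]-212.6])
for fix in [0,1]:
    f=(lambda v:res(np.r_[v,0])) if fix else res
    r=least_squares(f,[.58,-.07,.1]+([] if fix else [0])); print(r.x,r.fun)
S=lambda v:np.array(ext(w,np.array([v[0],v[1],.012]),np.array([0,0,1.]),.017))[:3]-[297.9,342.6,184.5]
r=least_squares(S,[.58,-.07]);print("seat",r.x,r.fun)
E
```

```text
[ 0.5815 -0.0712  0.095   0.0271] [-0.1329  0.2895 -0.5114 -0.3836  0.757   0.0961 -0.2901  0.1589]
[ 0.5826 -0.0712  0.0948] [-0.032   0.1867 -1.6158  0.4179  0.1367  0.2446 -0.4364  1.3955]
seat [ 0.5806 -0.0691] [-0.3931  0.3929  0.0149]
```

Emit:
arm_command([
  {"rot":[0,0,0],"slide":[-0.0007,0.0017,0],"grip":0.3},
  {"rot":[0,0,0],"slide":[0,0,-0.01],"grip":0.3},
  {"rot":[0,0,0],"slide":[0,0,-0.01],"grip":0.3},
  {"rot":[0,0,0],"slide":[0,0,-0.006],"grip":0.3},
  {"rot":[0,0,0],"slide":[0,0,-0.006],"grip":0.3},
  {"rot":[0,0,0],"slide":[0,0,-0.006],"grip":0.3},
  {"rot":[0,0,0],"slide":[0,0,0],"grip":0.3},
  {"rot":[0,0,0],"slide":[0,0,0],"grip":0.3},
])

```text
time: 9.1
ee_pos: [0.5795, -0.0683, 0.0678]
eef_rot: [-0.0, 1.0, 0.0, 0.0]
ft_force: [0.4, 0.5, -1.2]
width: 0.0522
grip_force: 20.0
```

Emit:
arm_command([
  {"rot":[0,0,0],"slide":[0,0,-0.007],"grip":0.3},
  {"rot":[0,0,0],"slide":[0,0,-0.007],"grip":0.3},
  {"rot":[0,0,0],"slide":[0,0,-0.007],"grip":0.3},
  {"rot":[0,0,0],"slide":[0,0,-0.007],"grip":0.3},
  {"rot":[0,0,0],"slide":[0,0,-0.007],"grip":0.3},
  {"rot":[0,0,0],"slide":[0,0,-0.005],"grip":0.3},
  {"rot":[0,0,0],"slide":[0,0,0],"grip":0.3},
  {"rot":[0,0,0],"slide":[0,0,0],"grip":0.3},
])

```text
time: 10.1
ee_pos: [0.5795, -0.0683, 0.0278]
eef_rot: [0.0, 1.0, 0.0, 0.0]
ft_force: [-0.1, -0.4, -1.1]
width: 0.052
grip_force: 20.0
```

Emit:
arm_command([
  {"rot":[0,0,0],"slide":[0,0,-0.003],"grip":0.3},
  {"rot":[0,0,0],"slide":[0,0,-0.003],"grip":0.3},
  {"rot":[0,0,0],"slide":[0,0,-0.002],"grip":0.3},
  {"rot":[0,0,0],"slide":[0,0,-0.001],"grip":0.3},
  {"rot":[0,0,0],"slide":[0,0,0],"grip":0.3},
  {"rot":[0,0,0],"slide":[0,0,0],"grip":0.3},
  {"rot":[0,0,0],"slide":[0,0,0],"grip":0.3},
  {"rot":[0,0,0],"slide":[0,0,0],"grip":0.3},
])

```text
time: 11.1
ee_pos: [0.5794, -0.0683, 0.0186]
eef_rot: [0.0, 1.0, 0.0, 0.0]
ft_force: [0.1, -0.1, -0.8]
width: 0.0525
grip_force: 20.0
```

Emit:
arm_command([
  {"rot":[0,0,0],"slide":[0,0,0],"grip":0.75},
  {"rot":[0,0,0],"slide":[0,0,0],"grip":0.95},
  {"rot":[0,0,0],"slide":[0,0,0],"grip":0.95},
  {"rot":[0,0,0],"slide":[0,0,0.02],"grip":0.95},
  {"rot":[0,0,0],"slide":[0,0,0.03],"grip":0.95},
  {"rot":[0,0,0],"slide":[0,0,0.04],"grip":0.95},
  {"rot":[0,0,0],"slide":[0,0,0.04],"grip":0.95},
  {"rot":[0,0,-10],"slide":[0,0.02,0.03],"grip":0.95},
])

```text
time: 12.1
ee_pos: [0.5798, -0.0498, 0.1821]
eef_rot: [0.09, 0.996, -0.0, 0.001]
ft_force: [0.2, 1.0, -0.6]
width: 0.0825
grip_force: 0.0
```

Emit:
arm_command([
  {"rot":[0,0,-10],"slide":[0,0.03,0],"grip":0.95},
  {"rot":[0,0,-10],"slide":[0.01,0.03,0],"grip":0.95},
  {"rot":[0,0,-10],"slide":[0.01,0.03,0],"grip":0.95},
  {"rot":[0,0,-10],"slide":[0,0.03,0],"grip":0.95},
  {"rot":[0,0,-10],"slide":[0,0.02,0],"grip":0.95},
  {"rot":[0,0,-10],"slide":[0,0,0],"grip":0.95},
  {"rot":[0,0,0],"slide":[0,0,0],"grip":0.95},
  {"rot":[0,0,0],"slide":[0,0,0],"grip":0.95},
])

```text
time: 13.1
ee_pos: [0.5994, 0.0914, 0.1794]
eef_rot: [0.572, 0.82, 0.0, 0.0]
ft_force: [-0.1, 0.5, -1.6]
width: 0.0826
grip_force: 0.0
```

```bash
python3 - <<'E'
from h import *
import pickle; np.set_printoptions(precision=4,suppress=True)
w=eyes.camera("wrist"); s=eyes.camera("scene"); pickle.dump((w,s),open("p5.pkl","wb"))
print(sensors.read_state()["ee_pos"],sensors.read_state()["time"],proj(w,(.6015,.0541,.06)),proj(w,(.581,-.069,.056)))
x,y=map(int,proj(w,(.6015,.0541,.06))); x0=min(max(x-120,0),400);y0=min(max(y-120,0),160);print(x0,y0)
a=cv2.resize(w["pixels"][y0:y0+240,x0:x0+240,::-1],(600,600),interpolation=cv2.INTER_CUBIC)
b=cv2.resize(s["pixels"][195:255,265:315,::-1],(200,240),interpolation=cv2.INTER_CUBIC)
c=cv2.resize(w["pixels"][:,:,::-1],(200,125))
cv2.imwrite("pics/p5.png",np.hstack([a,np.vstack([b,c,np.zeros((235,200,3),np.uint8)])]))
E
```

```text
[0.5994 0.0913 0.179 ] 13.2 (np.float64(304.2117023591728), np.float64(236.44763735059485)) (np.float64(240.47574076927282), np.float64(340.800787807581))
184 116
```

View pics/p5.png

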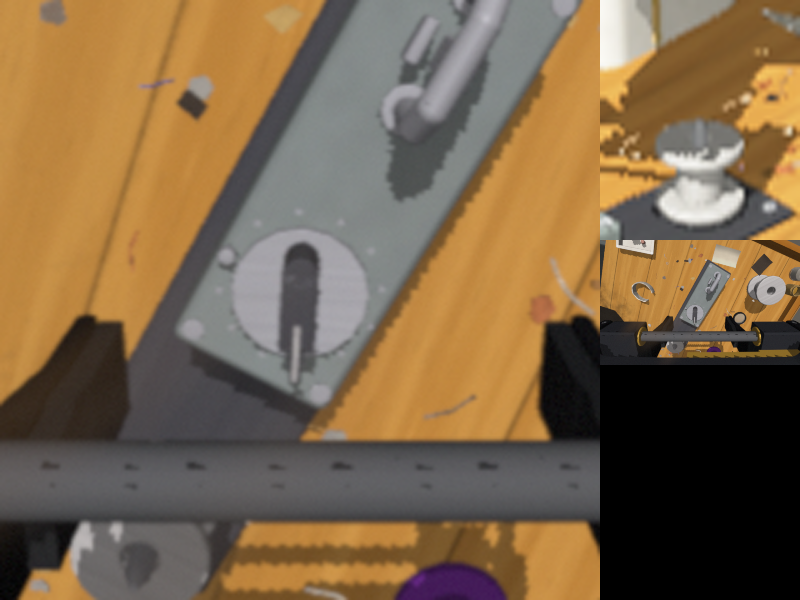

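The bobbin sits on the spindle with the tip standing out of it. In the crop the dial disc is at (301,292), its fin tip at (296,385), its round end at (302,243), the stud at (227,256), and the shackle's near leg at (405,110).

```bash
python3 - <<'E'
from h import *
import pickle; np.set_printoptions(precision=4,suppress=True)
w,s=pickle.load(open("p5.pkl","rb"))
P={}
for n,(u,v),z in [("disc",(301,292),.054),("stud",(227,256),.054),("fintip",(295,387),.072),("finbase",(297,330),.072),("round",(302,243),.072),("legfoot",(407,108),.05),("barnear",(440,110),.086),("bartop",(488,10),.086)]:
    P[n]=at(w,u/2.5+184,v/2.5+116,z)[:2]; print(n,P[n])
d=P["fintip"]-P["round"]; print("pointer deg",np.degrees(np.arctan2(d[1],d[0]))%360,np.linalg.norm(d))
e=P["fintip"]-P["finbase"];print(np.degrees(np.arctan2(e[1],e[0]))%360)
d=P["stud"]-P["disc"];print("stud deg",np.degrees(np.arctan2(d[1],d[0]))%360,np.linalg.norm(d))
v=P["disc"]-np.array([.5807,-.0692]);print(v,np.linalg.norm(v),np.degrees(np.arctan2(v[1],v[0]))-90)
print("seated: top pred px scene",proj(s,(.581,-.069,.056)),"tip",proj(s,(.581,-.069,.07)))
E
```

```text
disc [0.6012 0.0549]
stud [0.5731 0.0586]
fintip [0.6088 0.0291]
finbase [0.6025 0.0489]
round [0.594  0.0778]
legfoot [0.6124 0.1264]
barnear [0.6164 0.1342]
bartop [0.6184 0.1649]
pointer deg 286.9982237727356 0.05087417133503656
287.68907208379636
stud deg 172.4794471359308 0.028263544529069984
[0.0205 0.1241] 0.12580988274114843 -9.362806739746375
seated: top pred px scene (np.float64(288.3297983824855), np.float64(228.6711746341078)) tip (np.float64(288.24133595458056), np.float64(223.5711767559609))
```

Emit:
arm_command([
  {"rot":[0,0,0],"slide":[0.0018,-0.0368,0],"grip":0.5},
  {"rot":[0,0,0],"slide":[0,0,-0.03],"grip":0.5},
  {"rot":[0,0,0],"slide":[0,0,-0.03],"grip":0.5},
  {"rot":[0,0,0],"slide":[0,0,-0.03],"grip":0.5},
  {"rot":[0,0,0],"slide":[0,0,0],"grip":0.5},
  {"rot":[0,0,0],"slide":[0,0,0],"grip":0.5},
  {"rot":[0,0,0],"slide":[0,0,0],"grip":0.5},
  {"rot":[0,0,0],"slide":[0,0,0],"grip":0.5},
])

```text
time: 14.2
ee_pos: [0.6017, 0.055, 0.0896]
eef_rot: [0.574, 0.819, 0.001, 0.001]
ft_force: [-0.1, 0.5, -0.1]
width: 0.0434
grip_force: 0.0
```

Emit:
arm_command([
  {"rot":[0,0,0],"slide":[-0.0004,-0.0004,-0.02],"grip":0.5},
  {"rot":[0,0,0],"slide":[0,0,-0.0115],"grip":0.5},
  {"rot":[0,0,0],"slide":[0,0,0],"grip":0.5},
  {"rot":[0,0,0],"slide":[0,0,0],"grip":0},
  {"rot":[0,0,0],"slide":[0,0,0],"grip":0},
  {"rot":[0,0,0],"slide":[0,0,0],"grip":0},
  {"rot":[0,0,0],"slide":[0,0,0],"grip":0},
  {"rot":[0,0,0],"slide":[0,0,0],"grip":0},
], newtons=30)

```text
time: 15.2
ee_pos: [0.6009, 0.0545, 0.0573]
eef_rot: [0.574, 0.819, 0.0, 0.0]
ft_force: [-0.8, -0.6, 1.7]
width: 0.012
grip_force: 29.9
```

Emit:
arm_command([
  {"rot":[0,0,-7.5],"slide":[0,0,0],"grip":0},
  {"rot":[0,0,-7.5],"slide":[0,0,0],"grip":0},
  {"rot":[0,0,-7.5],"slide":[0,0,0],"grip":0},
  {"rot":[0,0,-7.5],"slide":[0,0,0],"grip":0},
  {"rot":[0,0,-7.5],"slide":[0,0,0],"grip":0},
  {"rot":[0,0,-7.5],"slide":[0,0,0],"grip":0},
  {"rot":[0,0,-7.5],"slide":[0,0,0],"grip":0},
  {"rot":[0,0,-7.5],"slide":[0,0,0],"grip":0},
])

```text
time: 16.2
ee_pos: [0.6014, 0.0544, 0.0573]
eef_rot: [0.907, 0.421, 0.001, 0.0]
ft_force: [2.4, -0.2, -1.1]
width: 0.0116
grip_force: 29.9
```

Emit:
arm_command([
  {"rot":[0,0,-7.5],"slide":[0,0,0],"grip":0},
  {"rot":[0,0,-7.5],"slide":[0,0,0],"grip":0},
  {"rot":[0,0,-7.5],"slide":[0,0,0],"grip":0},
  {"rot":[0,0,-7.5],"slide":[0,0,0],"grip":0},
  {"rot":[0,0,-7.5],"slide":[0,0,0],"grip":0},
  {"rot":[0,0,-7.5],"slide":[0,0,0],"grip":0},
  {"rot":[0,0,-7.5],"slide":[0,0,0],"grip":0},
  {"rot":[0,0,-7.5],"slide":[0,0,0],"grip":0},
])

```text
time: 17.2
ee_pos: [0.6016, 0.0538, 0.0573]
eef_rot: [0.996, -0.089, 0.001, 0.0]
ft_force: [3.7, -2.2, -0.7]
width: 0.0117
grip_force: 29.9
```

Emit:
arm_command([
  {"rot":[0,0,0],"slide":[0,0,0],"grip":0.5},
  {"rot":[0,0,0],"slide":[0,0,0],"grip":0.5},
  {"rot":[0,0,0],"slide":[0,0,0],"grip":0.5},
  {"rot":[0,0,0],"slide":[0,0,0.03],"grip":0.5},
  {"rot":[0,0,0],"slide":[0,0,0.04],"grip":0.5},
  {"rot":[0,0,10],"slide":[0,0.02,0.04],"grip":0.5},
  {"rot":[0,0,10],"slide":[0,0.02,0.03],"grip":0.5},
  {"rot":[0,0,10],"slide":[0,0.03,0],"grip":0.5},
])

```text
time: 18.2
ee_pos: [0.6022, 0.1246, 0.2003]
eef_rot: [0.984, 0.176, 0.002, -0.0]
ft_force: [-0.0, -0.4, -0.6]
width: 0.0433
grip_force: 0.0
```

Emit:
arm_command([
  {"rot":[0,0,10],"slide":[0.01,0.03,0],"grip":0.5},
  {"rot":[0,0,10],"slide":[0.005,0.03,0],"grip":0.5},
  {"rot":[0,0,10],"slide":[0,0,0],"grip":0.5},
  {"rot":[0,0,10],"slide":[0,0,0],"grip":0.5},
  {"rot":[0,0,10],"slide":[0,0,0],"grip":0.5},
  {"rot":[0,0,10],"slide":[0,0,0],"grip":0.5},
  {"rot":[0,0,0],"slide":[0,0,0],"grip":0.5},
  {"rot":[0,0,0],"slide":[0,0,0],"grip":0.5},
])

```text
time: 19.2
ee_pos: [0.6157, 0.1844, 0.197]
eef_rot: [0.767, 0.641, -0.0, -0.0]
ft_force: [0.2, 0.3, 0.1]
width: 0.0435
grip_force: 0.0
```

```bash
python3 - <<'E'
from h import *
import pickle; np.set_printoptions(precision=4,suppress=True)
w=eyes.camera("wrist"); pickle.dump(w,open("p6.pkl","wb"))
print(sensors.read_state()["ee_pos"],sensors.read_state()["time"],proj(w,(.6015,.0541,.06)),proj(w,(.617,.148,.086)))
cv2.imwrite("pics/p6.png",cv2.resize(w["pixels"][60:310,190:440,::-1],(600,600),interpolation=cv2.INTER_CUBIC))
E
```

```text
[0.6157 0.1845 0.1971] 19.25 (np.float64(326.4260535404918), np.float64(320.1068289340243)) (np.float64(326.50728089947427), np.float64(240.17498294131548))
```

View pics/p6.png

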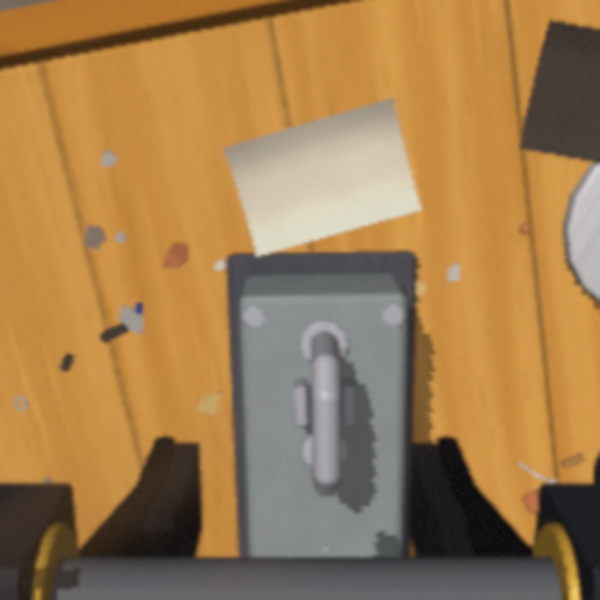

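The shackle bar runs vertically from (325,350) to (327,485), already aligned with the gripper, and its middle is close to my predicted point. The dial is hidden behind the gripper here, but the pull will test it.

Emit:
arm_command([
  {"rot":[0,0,0],"slide":[0.001,-0.036,0],"grip":0.5},
  {"rot":[0,0,0],"slide":[0,0,-0.03],"grip":0.5},
  {"rot":[0,0,0],"slide":[0,0,-0.03],"grip":0.5},
  {"rot":[0,0,0],"slide":[0,0,-0.03],"grip":0.5},
  {"rot":[0,0,0],"slide":[0,0,-0.02],"grip":0.5},
  {"rot":[0,0,0],"slide":[0,0,-0.015],"grip":0.5},
  {"rot":[0,0,0],"slide":[0,0,0],"grip":0.5},
  {"rot":[0,0,0],"slide":[0,0,0],"grip":0.5},
])

```text
time: 20.25
ee_pos: [0.6174, 0.1487, 0.0732]
eef_rot: [0.766, 0.643, 0.001, 0.0]
ft_force: [-0.1, 0.1, 0.1]
width: 0.0436
grip_force: 0.0
```

Emit:
arm_command([
  {"rot":[0,0,0],"slide":[0,0,-0.007],"grip":0.5},
  {"rot":[0,0,0],"slide":[0,0,0],"grip":0},
  {"rot":[0,0,0],"slide":[0,0,0],"grip":0},
  {"rot":[0,0,0],"slide":[0,0,0],"grip":0},
  {"rot":[0,0,0],"slide":[0,0,0],"grip":0},
  {"rot":[0,0,0],"slide":[0,0,0.002],"grip":0},
  {"rot":[0,0,0],"slide":[0,0,0.003],"grip":0},
  {"rot":[0,0,0],"slide":[0,0,0],"grip":0},
], newtons=40)

```text
time: 21.25
ee_pos: [0.6166, 0.1486, 0.0702]
eef_rot: [0.766, 0.643, -0.0, -0.0]
ft_force: [0.3, 0.3, -2.3]
width: 0.0083
grip_force: 40.0
```

Emit:
arm_command([
  {"rot":[0,0,0],"slide":[0,0,0.004],"grip":0},
  {"rot":[0,0,0],"slide":[0,0,0.005],"grip":0},
  {"rot":[0,0,0],"slide":[0,0,0.005],"grip":0},
  {"rot":[0,0,0],"slide":[0,0,0.004],"grip":0},
  {"rot":[0,0,0],"slide":[0,0,0.003],"grip":0},
  {"rot":[0,0,0],"slide":[0,0,0.002],"grip":0},
  {"rot":[0,0,0],"slide":[0,0,0],"grip":0},
  {"rot":[0,0,0],"slide":[0,0,0],"grip":0},
])

```text
time: 22.25
ee_pos: [0.6166, 0.1485, 0.093]
eef_rot: [0.766, 0.643, -0.0, -0.0]
ft_force: [-0.8, -0.1, -4.3]
width: 0.0084
grip_force: 40.0
```

Emit:
arm_command([
  {"rot":[0,0,0],"slide":[0,0,0.001],"grip":0},
  {"rot":[0,0,0],"slide":[0,0,0.001],"grip":0},
  {"rot":[0,0,0],"slide":[0,0,0.001],"grip":0},
  {"rot":[0,0,0],"slide":[0,0,0.001],"grip":0},
  {"rot":[0,0,0],"slide":[0,0,0],"grip":0},
  {"rot":[0,0,0],"slide":[0,0,0],"grip":0},
  {"rot":[0,0,0],"slide":[0,0,0],"grip":0},
  {"rot":[0,0,0],"slide":[0,0,0],"grip":0},
])

```text
time: 23.25
ee_pos: [0.6164, 0.1485, 0.0955]
eef_rot: [0.766, 0.643, -0.0, -0.0]
ft_force: [6.3, 3.1, -19.4]
width: 0.0084
grip_force: 40.0
```

The pull reached 19 N after about 29 mm of rise, which is the stop. I use the last picture to check everything.

```bash
python3 - <<'E'
from h import *
s=eyes.camera("scene"); print(sensors.read_state()["ft_force"],sensors.read_state()["ee_pos"])
cv2.imwrite("pics/p7.png",cv2.resize(s["pixels"][190:310,170:330,::-1],(800,600),interpolation=cv2.INTER_CUBIC))
E
```

```text
[  5.60009493   2.36561911 -19.14476813] [0.61641879 0.14847374 0.09551122]
```

View pics/p7.png

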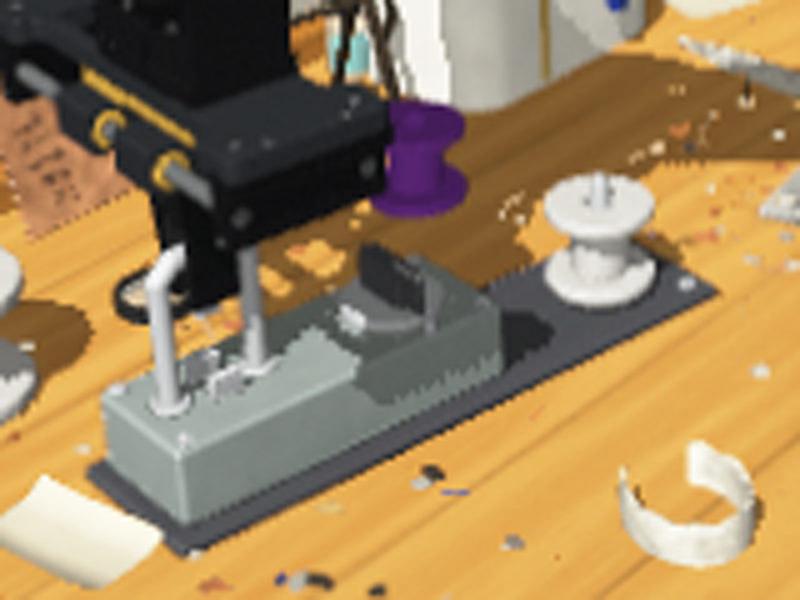

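The picture shows the bobbin seated at (600,240) with the spindle tip standing out of it. The dial fin points to the front at (430,300), and the gripper holds the shackle up at (210,270).

```bash
python3 -c "
from bench import order
print(order.close_job())"
```

```text
the job is handed in; nothing more can be done
None
```

The job is handed in: the bobbin is on its seat and released, the dial is turned four clicks clockwise to the stud, and the shackle is pulled up to its stop and still gripped by its bar.

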